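Clamp an air cylinder and hold its piston rod out for the switch setting

ROBOT

A 7-joint arm with a two-finger parallel gripper is mounted at the origin on the work surface. World frame = base frame: x ahead of the robot, y to its left, z up, the work surface at z = 0. Lengths are in m, angles in rad, forces in N, time in s.
With the tool pointing down it reaches from about 0.35 to 0.9 m from the base axis. Payload 19.9 kg.
Tool frame: the origin (TCP) lies on the centre line of the jaws, within the pads' length; the fingertips stand 11 mm ahead of it and the grasp point (between the pads) lies 8 mm behind it; z points along the fingers, y is the direction in which the jaws open and shut (so a half turn about z gives the same grasp; the last joint's range is limited). The gripper opens to 94 mm and grips with 3 to 60 N. Pads are 16 mm wide; open, the fingers measure 119 mm over their backs; the gripper's body (75 mm by 177 mm) begins 78 mm behind the grasp point.
Start: joints at [-1.359, 0.417, -0.01, 1.614, 0.005, 1.111, -0.053], TCP at [0.157, 0.605, 0.216] pointing down, gripper open.
Joint ranges: [-2.81, 2.81], [-0.39, 2.02], [-1.27, 1.25], [0.06, 2.57], [-1.19, 4.33], [0.19, 2], [-2.82, 2.82]. Speed limits (rad/s): [1.89, 1.89, 2.39, 2.39, 3.01, 3.01, 3.01].

INTERFACE

Orientations are given as a unit quaternion [x, y, z, w].
In Python, from workcell import goto, move_straight, move_j, command_gripper, sleep, solve_ik, state, read_camera, camera_model, Unreachable, finish_job gives the robot as it stands. Calls block until the motion is done:
- goto(position, orientation): joint-space move of the TCP to a pose.
- move_straight(position, rotation=None, rate=0.15, f_stop=None): straight line of the TCP; rotation=None keeps the orientation; rate is the mean speed in m/s. With f_stop (N) it stops when the force on the tool has changed by that much, and returns True; else False.
- move_j(angles): joint-space move.
- command_gripper(opening, effort=None): opening from 0.0 (shut) to 1.0 (fully open); effort is the grip in N (None keeps the last); returns when the fingers have stopped.
- sleep(seconds).
- solve_ik(position, orientation): joint angles nearest the present ones, or None.
- state(): the state.
- read_camera(name): name is "scene" or "side" or "wrist"; returns the picture (384x512x3 uint8, red, green, blue); there is no depth.
- camera_model(name): a dict with "intrinsics" (3x3 intrinsics, pixels), "rvec" (rotation vector, rad) and "tvec" (3), from world to camera coordinates, as OpenCV has them. Camera axes: x right, y down, z forward; pixel columns grow to the right and rows downward; lengths in m; the calibration is good to about 2 mm. A picture is of the moment at which its call begins: read the wrist's pose just before it. camera_model takes no time and is no camera call; for the wrist camera it gives the pose at the moment of the call.
A pose or a line that the arm cannot do raises Unreachable and nothing moves.
- finish_job(): hands the job in, once; it reports no verdict.
The state is a dict: "clock": time; "qpos": joint angles; "joint_velocities": joint speeds; "tau": joint torques, N m; "tcp_pos": TCP position; "eef_rot": TCP orientation; "ft_force": force on the tool from outside, world axes, zero at the start; "wrist_torque": the same for the moment, N m; "grip_width": opening from 0.0 (shut) to 1.0 (fully open).
Only numpy, scipy, OpenCV 4.12 (cv2) and the standard library are available. Lean on these libraries where they do the work, as an engineer would, in place of code of your own. Each camera call takes 0.05 s, during which the arm holds its last target.

TASK

The little spring-return air cylinder lies loose in its cradle: clamp it down first by pushing the toggle clamp's handle right over until it locks. Then grip the fork on the end of the piston rod and draw the rod straight out by 30 mm, easily and without forcing it sideways or dragging the cylinder, and finish while still holding it there against the spring, so that I can set the position switch. Leave the other things on the bench where they lie.

Things in the scene. Friction and masses are not known exactly. Their poses are not given: they have to be found in the camera images.
- clamp_handle (a joint): angle of the toggle clamp's handle (rad): 0 when thrown fully open (handle leaning up, 57 degrees above level), 1.05 at its stop when locked (handle 3 degrees below level). It stays where it is left until the rubber tip meets the cylinder at about 0.72; between there and 1.0 the tip's spring may push it back up if let go; past 1.0 it is over centre and locks. A push of about 5 N square to the grip moves it
- clamp_grip (a point): middle of the handle's round black grip (18 mm diameter, 75 mm long), on its axis, 78 mm from the handle's pivot. Its frame turns with the handle: y runs along the handle from the pivot to its free end, x along the pivot
- clamp_pivot (a point): the handle's pivot, 102 mm above the bench, in the cradle's frame: x is level and parallel to the cylinder's axis (the rod comes out towards -x), z up, y level, pointing from the cylinder out past the clamp. The grip swings about this pivot in the y-z plane, outwards (+y) and down, as the clamp is shut. The clamp bar reaches up to 100 mm to the -y side of this pivot; open it leans up to 145 mm above the bench
- barrel_front (a point): centre of the cylinder's front face, where the rod comes out, 60 mm above the bench. The square aluminium cylinder (40 x 40 mm, 110 mm long, 0.32 kg, loose between the cradle's rails) runs from here towards +x; the rod comes out towards -x, z is up
- rod_fork (a point): middle of the steel fork head on the end of the piston rod (16 mm wide, 16 mm high, 42 mm long along x), on the rod's axis, 60 mm above the bench, with only the bench below it and 100 mm free to each side; x along the rod, -x is outwards. With the rod home it lies 45 mm in front of barrel_front. The rod (10 mm diameter, 50 mm stroke) fits its bore with about 0.6 mm play all round; a spring pulls it in with 3 N at home, 7 N at 30 mm out
- screwdriver_grip (a point): handle of a black screwdriver, 170 mm long, lying on the bench: leave alone
- spool: small metal spool standing on the bench, 54 mm diameter, 40 mm high: leave alone
- finger: black finger link of a robot hand, 100 x 17 x 12 mm, lying on the bench: leave alone
There are look-alikes about, which are no part of the job. There is more than one size of the part that bears clamp_handle; the job needs the larger.

How it is judged:
By the outcome, as a careful person would: the job done as asked, in the order asked, and still so for the second after the job is handed in, while the arm keeps its last pose, push and grip.
It also fails if it takes over 45 s, if anything falls off the work surface, if the arm or the gripper's body presses on something with over 40 N, if the wrist force passes 120 N, or if a joint passes its speed limit or range.

## Working session

There is one attempt and no reset: what is moved stays moved. The work goes in short steps, each a Python script; the robot and the scene stay as the last script left them, time stands still between calls to the robot, and variables do not carry over. Pictures are saved under pics/ and viewed, and the job is handed in when it is done.

```bash
ls; mkdir -p pics
python3 - <<'E'
from workcell import *
import cv2
for n in ("scene","side","wrist"):
    im=read_camera(n); cv2.imwrite(f"pics/{n}0.png",im[:,:,::-1])
    m=camera_model(n); print(n,m)
s=state(); print(s['clock'],s['tcp_pos'],s['eef_rot'],s['ft_force'])
E
```

```text
pics
scene {'intrinsics': array([[491.68315382,   0.        , 263.81712519],
       [  0.        , 491.68315382, 188.17547707],
       [  0.        ,   0.        ,   1.        ]]), 'rvec': array([ 2.27403429,  0.99326017, -0.36439024]), 'tvec': array([-0.33353376, -0.28933116,  1.50271109])}
side {'intrinsics': array([[408.61049144,   0.        , 253.72653028],
       [  0.        , 408.61049144, 194.34139566],
       [  0.        ,   0.        ,   1.        ]]), 'rvec': array([ 2.15390949, -0.66112783,  0.34688107]), 'tvec': array([-0.52113596,  0.23756726,  0.82498782])}
wrist {'intrinsics': array([[300.53318785,   0.        , 259.09131545],
       [  0.        , 300.53318785, 190.15355464],
       [  0.        ,   0.        ,   1.        ]]), 'rvec': array([-2.3134708 , -1.79120585, -0.23287052]), 'tvec': array([-0.62524569, -0.02707572,  0.39188937])}
0.15 [0.15688527 0.60471097 0.21597878] [ 1.26565402e-01  9.91958154e-01 -4.67829398e-04 -3.71811585e-06] [-0.02418343  0.58266208 -0.0898459 ]
```

View pics/scene0.png

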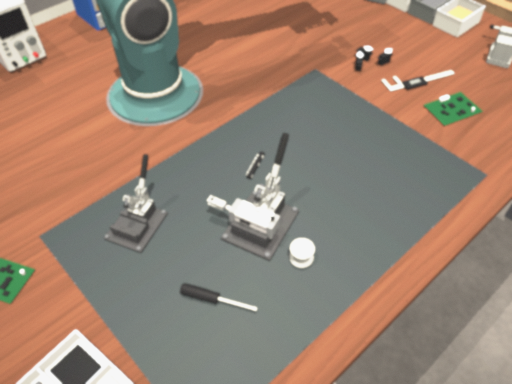

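View pics/side0.png

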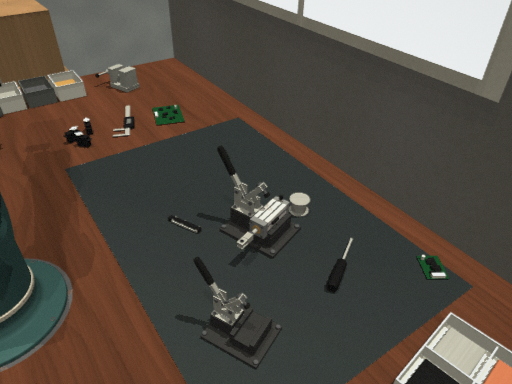

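View pics/wrist0.png

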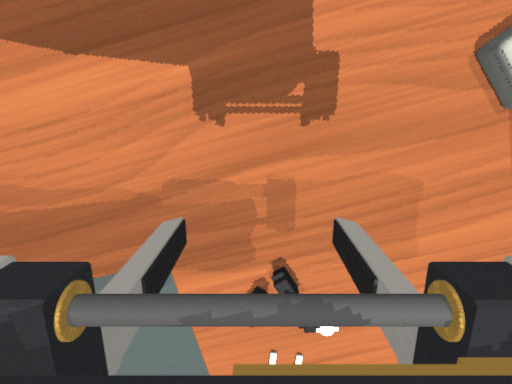

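Candidates for the clamp handle: the one with the cylinder, scene (282,150) / side (228,160), and the smaller one with no cylinder, scene (144,166) / side (204,272). The finger link at scene (255,165) could be taken for a fork or rod. I choose the larger clamp that carries the cylinder, and will check it in close crops.

Run:
```python
import cv2, numpy as np
a=cv2.imread('pics/scene0.png')[125:265,195:325]; b=cv2.imread('pics/side0.png')[140:260,190:320]
cv2.imwrite('pics/c_scene.png',cv2.resize(a,None,fx=4.2,fy=4.2,interpolation=cv2.INTER_CUBIC))
cv2.imwrite('pics/c_side.png',cv2.resize(b,None,fx=5,fy=5,interpolation=cv2.INTER_CUBIC))
```

```text
(no output)
```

View pics/c_scene.png

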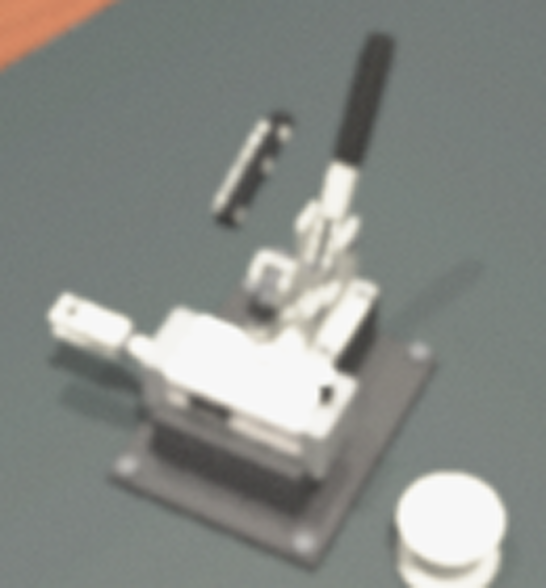

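View pics/c_side.png

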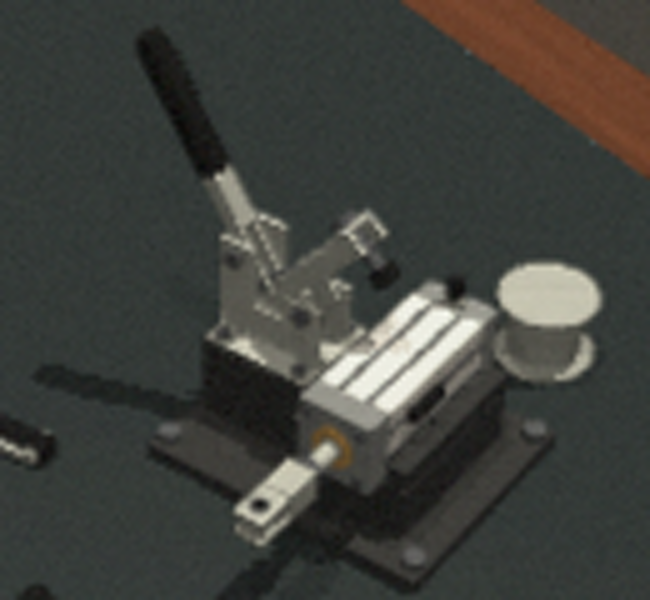

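```bash
cat > h.py <<'E'
import numpy as np, cv2
from workcell import *
def ray(n,px,m=None):
    m=m or camera_model(n); R=cv2.Rodrigues(np.array(m['rvec']))[0]; t=np.array(m['tvec']).ravel()
    d=R.T@np.linalg.inv(m['intrinsics'])@np.array([px[0],px[1],1.]); return -R.T@t, d/np.linalg.norm(d)
def plane(n,px,z,m=None):
    c,d=ray(n,px,m); return c+d*(z-c[2])/d[2]
def tri(obs):  # list of (cam,px[,model])
    A=np.zeros((3,3));b=np.zeros(3);rs=[]
    for o in obs:
        c,d=ray(*o);P=np.eye(3)-np.outer(d,d);A+=P;b+=P@c;rs.append((c,P))
    x=np.linalg.solve(A,b); return x,[round(1000*np.linalg.norm(P@(x-c)),1) for c,P in rs]
def snap(n,f):
    m=camera_model(n); im=read_camera(n); cv2.imwrite(f,im[:,:,::-1]); return m,im
E
python3 - <<'E'
from h import *
np.set_printoptions(precision=4,suppress=True)
S=lambda x,y:(195+x/4.2,125+y/4.2)
D=lambda x,y:(190+x/5,140+y/5)
for nm,a,b in [('gripend',(380,38),(153,35)),('griplow',(345,162),(213,175)),('fork',(93,322),(277,500)),('forktip?',(62,312),(250,520))]:
    print(nm,*tri([('scene',S(*a)),('side',D(*b))]))
print('bush',plane('side',D(330,447),.06))
for p in [(168,430),(535,428),(412,555)]: print('bolt side',plane('side',D(*p),.012))
for p in [(418,350),(125,467),(305,542)]: print('bolt scene',plane('scene',S(*p),.012))
print('fork',plane('side',D(277,500),.06),plane('scene',S(93,322),.06))
print('spool top',plane('side',D(548,298),.04),plane('scene',S(450,520),.04))
E
```

```text
gripend [0.545  0.0169 0.1999] [np.float64(1.3), np.float64(1.3)]
griplow [ 0.5553 -0.0174  0.1358] [np.float64(1.7), np.float64(1.7)]
fork [ 0.4993 -0.1569  0.0623] [np.float64(2.2), np.float64(2.2)]
forktip? [ 0.4817 -0.1639  0.0635] [np.float64(0.5), np.float64(0.5)]
bush [ 0.5403 -0.1422  0.06  ]
bolt side [ 0.5104 -0.045   0.012 ]
bolt side [ 0.6649 -0.1456  0.012 ]
bolt side [ 0.5604 -0.1823  0.012 ]
bolt scene [ 0.6095 -0.0067  0.012 ]
bolt scene [ 0.5565 -0.1845  0.012 ]
bolt scene [ 0.6605 -0.1443  0.012 ]
fork [ 0.5005 -0.1577  0.06  ] [ 0.4964 -0.1536  0.06  ]
spool top [ 0.7132 -0.0938  0.04  ] [ 0.7156 -0.0908  0.04  ]
```

The crops confirm the choice: the larger clamp carries the aluminium cylinder, with the black grip from scene (285,134) to (277,164) and the fork at scene (217,202) / side (245,240). The axis yaw comes out at about 20.7°, and two sources give consistent values: grip middle z 0.168 and pivot (0.565,-0.040). I'll push the handle round its arc with shut fingers pointing down.

```bash
cat >> h.py <<'E'
from scipy.spatial.transform import Rotation as Rn
np.set_printoptions(precision=4,suppress=True)
YAW=np.deg2rad(20.7)
ex=np.array([np.cos(YAW),np.sin(YAW),0]); ey=np.array([-np.sin(YAW),np.cos(YAW),0]); ez=np.array([0,0,1.])
PIV=np.array([.565,-.040,.102])
def quat(ydir):
    z=-ez; x=np.cross(ydir,z); return Rn.from_matrix(np.column_stack([x,ydir,z])).as_quat()
def st():
    s=state(); print('t %.2f'%s['clock'],'tcp',s['tcp_pos'],'F',s['ft_force'],'T',s['wrist_torque'],'g %.3f'%s['grip_width']); return s
def pushpose(th,off):  # fingertip +y corner against the grip
    c=PIV+.078*(np.cos(th)*ey+np.sin(th)*ez)+off*(-np.sin(th)*ey+np.cos(th)*ez)
    return c-.008*ey+.011*ez
E
python3 - <<'E'
from h import *
s=state()
for sg in (1,-1):
    q=solve_ik(pushpose(np.deg2rad(57),.022)+[0,0,.08],quat(sg*ex)); print(sg,q)
for sg in (1,-1):
    q=solve_ik(np.array([.499,-.156,.052]),quat(sg*ey)); print('fork',sg,q)
command_gripper(0.0,20)
st()
p=pushpose(np.deg2rad(57),.022)+[0,0,.09]
best=min((1,-1),key=lambda g:abs(solve_ik(p,quat(g*ex))[6]) if solve_ik(p,quat(g*ex)) is not None else 9)
print('use',best)
goto(p,quat(best*ex)); st()
snap('scene','pics/s1.png');snap('wrist','pics/w1.png')
E
```

```text
1 [-0.6159  0.3133  0.7536  1.7339 -0.2296  1.1851  0.5619]
-1 [-0.8367  0.4205  1.0871  1.7393 -0.3945  1.2236 -2.4277]
fork 1 [-0.2475  0.5406  0.6157  2.0081 -0.4607  0.7322  2.5835]
fork -1 [-0.4578  0.6616  0.9144  2.0139 -0.7226  0.8271 -0.3319]
t 1.57 tcp [0.1569 0.605  0.2164] F [ 0.2885  0.1456 -0.21  ] T [ 0.0056  0.0188 -0.0196] g -0.001
use 1
t 4.22 tcp [ 0.5594 -0.0241  0.2802] F [-0.6247 -0.0732 -0.1066] T [-0.0262  0.0865  0.0252] g 0.005
```

View pics/s1.png

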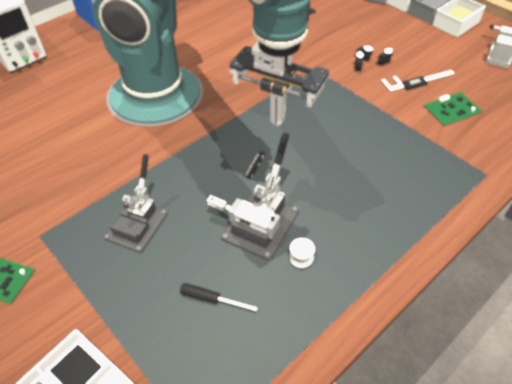

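View pics/w1.png

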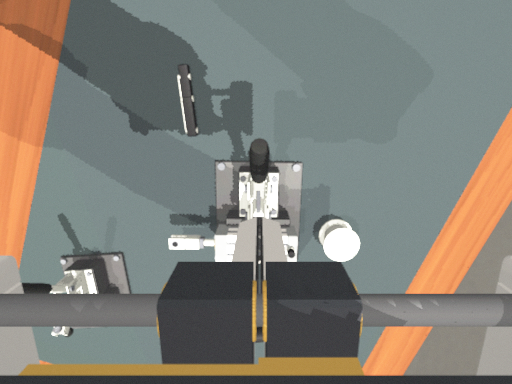

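Wrist view: the cradle's edges run level with the image, for example (216,161)–(301,161), so the yaw is right. The handle at (260,155) lies in line with the fingers. Next I push.

Run:
```python
from h import *
move_straight(pushpose(np.deg2rad(57),.020),rate=.15); st()
for d in (57,49,41,33,25,18):
    hit=move_straight(pushpose(np.deg2rad(d),.009),rate=.07,f_stop=30); print(d,hit,end=' '); st()
    if hit: break
snap('scene','pics/s2.png');snap('side','pics/d2.png')
```

```text
t 5.08 tcp [ 0.5592 -0.0236  0.19  ] F [-0.0365 -1.0564  0.2902] T [-0.0317  0.0622 -0.0063] g 0.005
57 False t 5.38 tcp [ 0.5554 -0.0141  0.1835] F [-0.5672  0.412  -0.3488] T [-0.0825  0.0293  0.046 ] g 0.007
49 False t 5.69 tcp [ 0.5519 -0.0054  0.1776] F [-0.0111 -0.3823  0.606 ] T [-0.1331  0.0873  0.0086] g 0.003
41 False t 6.00 tcp [0.5488 0.0025 0.1706] F [-0.6208 -0.4662 -0.5306] T [-0.0561  0.0147 -0.0017] g 0.005
33 False t 6.31 tcp [0.5462 0.0094 0.1627] F [ 1.1265 -0.8417  0.2038] T [-0.0526  0.0224  0.0044] g 0.004
25 False t 6.62 tcp [0.5439 0.0153 0.1537] F [ 0.0313 -1.126   0.8544] T [-0.0849  0.0306  0.0429] g 0.004
18 False t 6.90 tcp [0.5423 0.0195 0.1452] F [ 0.0173  0.1191 -0.308 ] T [-0.0335  0.0591 -0.0111] g 0.003
```

Run:
```python
import cv2, numpy as np
a=cv2.imread('pics/s2.png')[100:265,205:325]; b=cv2.imread('pics/d2.png')[100:260,170:320]
a=cv2.resize(a,None,fx=3.5,fy=3.5);b=cv2.resize(b,(380,int(160*380/150)))
c=np.zeros((600,800,3),np.uint8);c[:a.shape[0],:a.shape[1]]=a;c[:b.shape[0],420:]=b
cv2.imwrite('pics/c2.png',c)
```

```text
(no output)
```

View pics/c2.png

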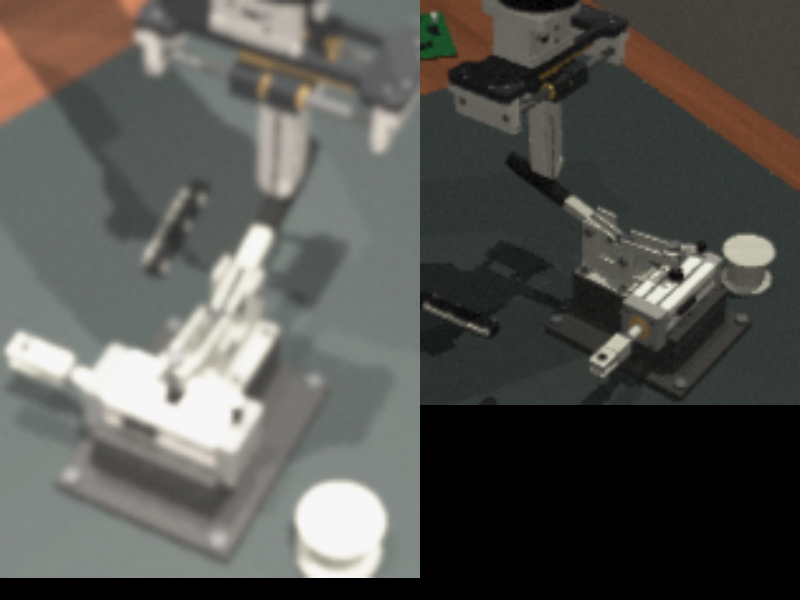

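The handle follows the fingers (crop (545,175)) and the rubber tip is close to the cylinder. I carry on down to the stop.

Run:
```python
from h import *
for d in (12,6,1,-3):
    hit=move_straight(pushpose(np.deg2rad(d),.009),rate=.05,f_stop=60); print(d,hit,end=' '); st()
    if hit: break
snap('scene','pics/s3.png');snap('side','pics/d3.png')
```

```text
12 False t 7.32 tcp [0.5413 0.0223 0.1377] F [-0.4016 -0.1607 -0.5573] T [-0.0733 -0.0311  0.0279] g 0.003
6 False t 7.63 tcp [0.5406 0.0242 0.1299] F [-0.2802  0.2636  0.0675] T [-0.0382 -0.0288 -0.0523] g 0.006
1 False t 7.92 tcp [0.5401 0.0254 0.123 ] F [-0.0675 -0.105   0.7451] T [-0.0869  0.0531  0.067 ] g 0.008
-3 False t 8.18 tcp [0.5408 0.0256 0.1186] F [-3.4585 -0.0881 17.4794] T [-0.2838  0.9727  0.0053] g 0.003
```

Run:
```python
from h import *
s=st(); p=np.array(s['tcp_pos'])
hit=move_straight(p-[0,0,.004],rate=.02,f_stop=15); print(hit); st()
snap('side','pics/d3b.png');snap('scene','pics/s3b.png')
a=cv2.imread('pics/s3b.png')[100:265,205:325]; b=cv2.imread('pics/d3b.png')[100:260,170:320]
a=cv2.resize(a,None,fx=3.5,fy=3.5);b=cv2.resize(b,(380,int(160*380/150)))
c=np.zeros((600,800,3),np.uint8);c[:a.shape[0],:a.shape[1]]=a;c[:b.shape[0],420:]=b
cv2.imwrite('pics/c3.png',c)
```

```text
t 8.28 tcp [0.5408 0.0256 0.1186] F [-3.6032 -1.2905 17.5118] T [-0.3657  0.96    0.0082] g 0.003
True
t 8.48 tcp [0.5411 0.0256 0.1183] F [-13.4553   0.5158  33.3401] T [ 0.1224  3.393  -0.0163] g 0.006
```

View pics/c3.png

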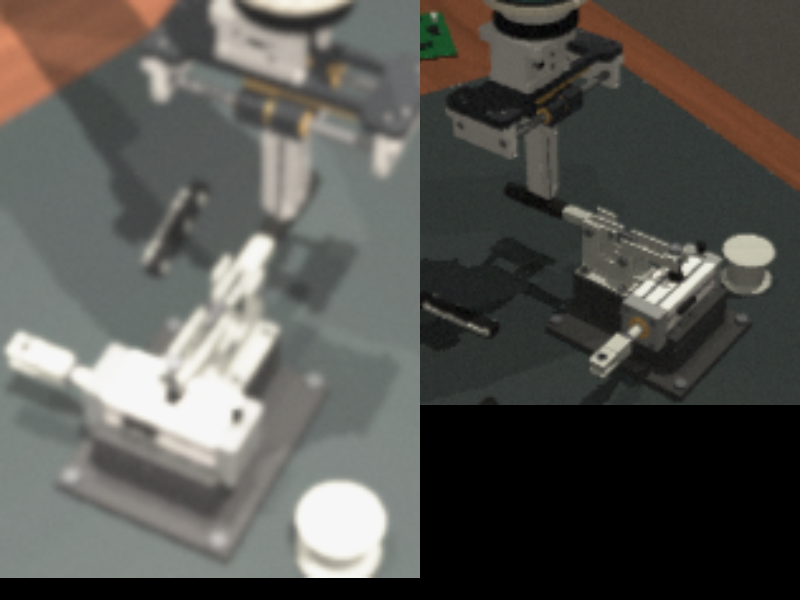

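The last 16 N of push moved the tool only 0.3 mm, so the handle is at its hard stop, and the picture shows the grip level. I lift off, check that it stays down, and go above the fork.

Run:
```python
from h import *
s=state(); p=np.array(s['tcp_pos'])
move_straight(p+[0,0,.10],rate=.2); st()
command_gripper(0.6,20); st()
F=np.array([.499,-.156,.052])
goto(F+[0,0,.13],quat(-ey)); st()
snap('wrist','pics/w4.png');snap('side','pics/d4.png');snap('scene','pics/s4.png'); 
m=camera_model('wrist'); np.save('wm4.npy',m,allow_pickle=True); st()
a=cv2.imread('pics/s4.png')[120:265,195:325]; b=cv2.imread('pics/d4.png')[130:260,180:320]
a=cv2.resize(a,None,fx=3.2,fy=3.2);b=cv2.resize(b,(380,int(130*380/140)))
c=np.zeros((480,800,3),np.uint8);c[:a.shape[0],:a.shape[1]]=a;c[:b.shape[0],420:]=b
cv2.imwrite('pics/c4.png',c)
```

```text
t 9.24 tcp [0.5406 0.0259 0.2171] F [-0.1431  0.8267  0.3359] T [-0.0454  0.0764 -0.0179] g 0.004
t 10.22 tcp [0.5411 0.0256 0.2183] F [-1.0627  0.2369 -0.5562] T [-0.107  -0.0082  0.0586] g 0.601
t 11.21 tcp [ 0.4994 -0.1552  0.182 ] F [-0.708   0.847  -0.8605] T [0.011 0.04  0.062] g 0.601
t 11.36 tcp [ 0.4994 -0.1552  0.1821] F [-0.8987  0.4852  0.4345] T [-0.0245  0.1269  0.0244] g 0.600
```

View pics/c4.png

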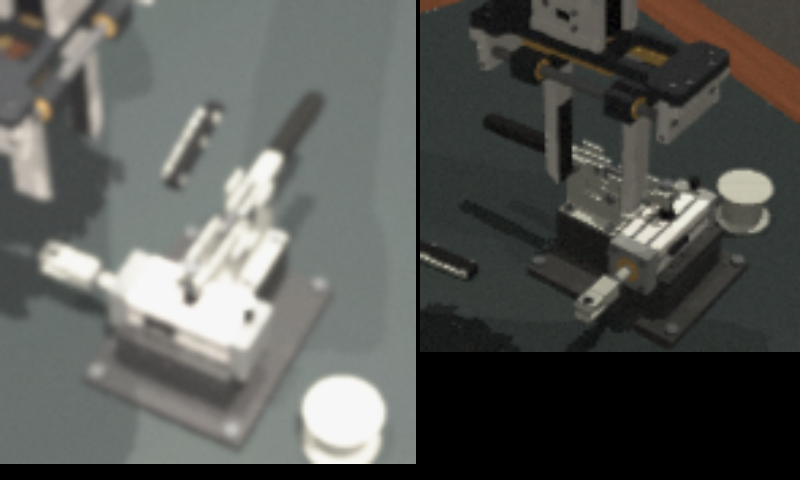

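View pics/w4.png

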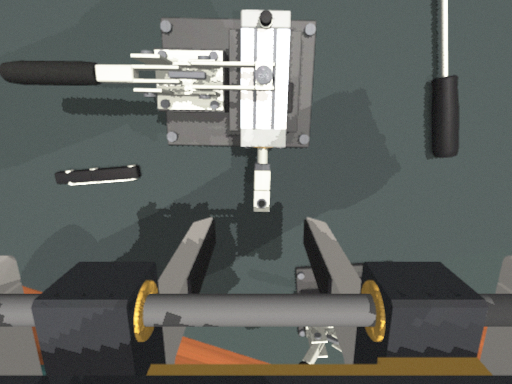

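The handle stays shut after release, seen level in side and wrist views. The wrist view shows the fork at (262,188) between the finger lines and the barrel front at about row 147. Next I measure the fork edges, the barrel edges and the handle angle.

Run:
```python
from h import *
m=np.load('wm4.npy',allow_pickle=True).item()
im=cv2.imread('pics/w4.png'); g=cv2.cvtColor(im,cv2.COLOR_BGR2GRAY)
for r in list(range(148,214,5)): 
    xs=np.where(g[r,245:285]>95)[0]+245; print(r,(xs.min(),xs.max()) if len(xs) else None,end=' ')
print()
for r in range(20,146,20):
    xs=np.where(g[r,236:300]>120)[0]+236; print('b',r,xs.min(),xs.max(),end=' ')
print()
c=im[130:225,215:310];cv2.imwrite('pics/c5.png',cv2.resize(c,None,fx=6,fy=6,interpolation=cv2.INTER_NEAREST))
# handle slope
S=lambda x,y:(195+x/3.2,120+y/3.2); k=380/140
D=lambda x,y:(180+(x-420)/k,130+y/k)
for a,b,w in [((315,100),(490,122),(12,70)),((272,148),(546,136),(95,73))]:
    print(*tri([('scene',S(*a)),('side',D(*b))]),*tri([('scene',S(*a)),('side',D(*b)),('wrist',w,m)]))
```

```text
148 (np.int64(257), np.int64(281)) 153 (np.int64(257), np.int64(267)) 158 (np.int64(257), np.int64(267)) 163 (np.int64(257), np.int64(267)) 168 (np.int64(255), np.int64(270)) 173 (np.int64(254), np.int64(270)) 178 (np.int64(254), np.int64(270)) 183 (np.int64(253), np.int64(270)) 188 (np.int64(254), np.int64(270)) 193 (np.int64(253), np.int64(270)) 198 (np.int64(253), np.int64(269)) 203 (np.int64(253), np.int64(269)) 208 (np.int64(253), np.int64(269)) 213 None 
b 20 236 290 b 40 236 299 b 60 236 299 b 80 236 297 b 100 236 296 b 120 240 286 b 140 240 285 
[0.5268 0.0665 0.0969] [np.float64(0.9), np.float64(0.9)] [0.5272 0.0664 0.0967] [np.float64(1.3), np.float64(0.7), np.float64(0.8)]
[ 0.5488 -0.0006  0.1114] [np.float64(0.1), np.float64(0.1)] [ 0.5494 -0.0018  0.1115] [np.float64(0.9), np.float64(1.2), np.float64(2.0)]
```

View pics/c5.png

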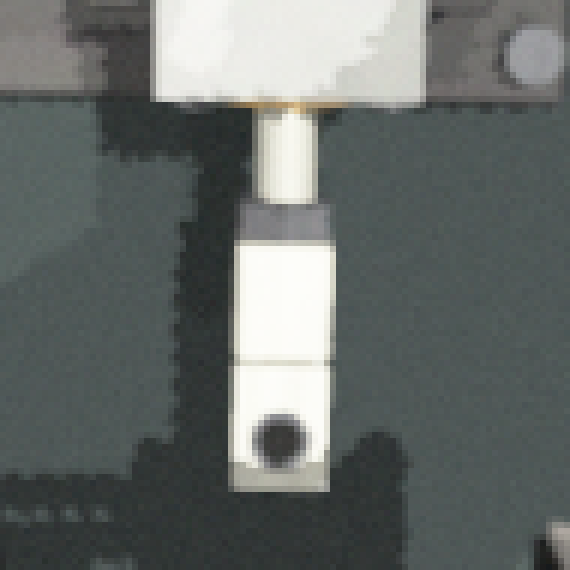

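Run:
```python
from h import *
m=np.load('wm4.npy',allow_pickle=True).item()
f=lambda x,y,z: plane('wrist',(215+x/6-.5,130+y/6-.5),z,m)
a1,a2=f(239,240,.068),f(336,240,.068); b1,b2=f(228,465,.068),f(330,465,.068)
a=(a1+a2)/2;b=(b1+b2)/2
print('widths',np.linalg.norm(a2-a1),np.linalg.norm(b2-b1),'len',np.linalg.norm(a-b)); print(a,b)
d=a-b; print('fork yaw',np.degrees(np.arctan2(d[1],d[0])))
c1,c2=f(155,102,.08),f(425,102,.08); c=(c1+c2)/2; print('front',c,np.linalg.norm(c2-c1))
d=c2-c1; print('front face yaw',np.degrees(np.arctan2(-d[0],d[1]))); d=c-b; print('bf',np.degrees(np.arctan2(d[1],d[0])))
# bolts
B=[((165.5,26),(309.5,28.5)),((172,136),(304,138.5))]
for l,r in B:
    print('bolts',plane('wrist',l,.012,m),plane('wrist',r,.012,m))
for i in (0,1):
    d=plane('wrist',B[0][i],.012,m)-plane('wrist',B[1][i],.012,m); print(np.degrees(np.arctan2(d[1],d[0])))
mid=(a+b)/2; print('axis pt',mid, 'fork centre from front', c-.045*ex, 'from outer end', b+ .021*ex)
```

```text
widths 0.015465208193233625 0.01681063441152576 len 0.037706129818981256
[ 0.5189 -0.1503  0.068 ] [ 0.4833 -0.1625  0.068 ]
fork yaw 18.933834120999755
front [ 0.5408 -0.1421  0.08  ] 0.04041313204678882
front face yaw -159.10069573847173
bf 19.51751036821281
bolts [ 0.6124 -0.0091  0.012 ] [ 0.6627 -0.1471  0.012 ]
bolts [ 0.5085 -0.0471  0.012 ] [ 0.5584 -0.1855  0.012 ]
20.058165068374898
20.207023116321356
axis pt [ 0.5011 -0.1564  0.068 ] fork centre from front [ 0.4987 -0.158   0.08  ] from outer end [ 0.5029 -0.1551  0.068 ]
```

```bash
cat >> h.py <<'E'
YAW=np.deg2rad(20.2)
ex=np.array([np.cos(YAW),np.sin(YAW),0]); ey=np.array([-np.sin(YAW),np.cos(YAW),0])
def fc(n=8,msg=''):
    fs=[];ts=[]
    for _ in range(n):
        s=state(); fs.append(s['ft_force']);ts.append(s['wrist_torque']);sleep(.015)
    f=np.mean(fs,0);t=np.mean(ts,0); L=np.array([f@ex,f@ey,f[2]])
    print(msg,'t %.2f'%s['clock'],'tcp',np.array(s['tcp_pos']),'Fx,y,z %.2f %.2f %.2f'%tuple(L),'T',t,'g %.3f'%s['grip_width']); return L
E
python3 - <<'E'
from h import *
F=np.array([.500,-.1568,.052])
move_straight(F+[0,0,.05],rotation=quat(-ey),rate=.12)
f0=fc(msg='free')
hit=move_straight(F,rate=.1,f_stop=8); f0=fc(msg='down %s'%hit)
command_gripper(0.0,3); f1=fc(msg='3N')
snap('wrist','pics/w6.png')
print('dF',f1-f0)
E
```

```text
free t 12.29 tcp [ 0.5004 -0.1569  0.1027] Fx,y,z -0.16 -0.17 0.04 T [-0.0373  0.1389  0.0013] g 0.600
down False t 13.07 tcp [ 0.5003 -0.157   0.0525] Fx,y,z -0.31 -0.24 0.41 T [-0.0421  0.131   0.0103] g 0.600
3N t 13.91 tcp [ 0.5    -0.1569  0.052 ] Fx,y,z 0.46 -0.56 0.08 T [-0.147   0.0906 -0.038 ] g 0.173
dF [ 0.7701 -0.3192 -0.336 ]
```

View pics/w6.png

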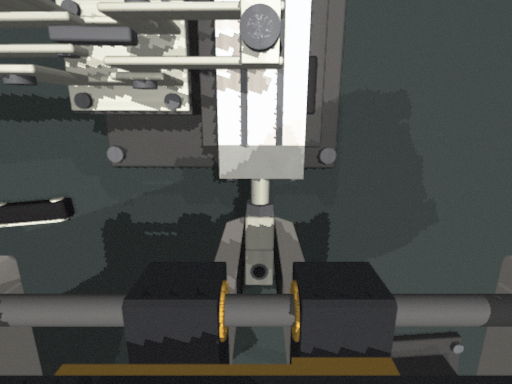

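Grip width 16.3 mm agrees with the 16 mm fork, and the side force is about 0.3 N. The view shows the fork at (260,245) between the pads and in line with the rod. I firm the grip and draw the rod in small steps, watching the side force.

Run:
```python
from h import *
f0=np.array([-.2,-.2,.2])
command_gripper(0.0,30); f=fc(msg='30N')-f0
p0=np.array(state()['tcp_pos']); p0c=np.array([.5,-.1568,.052]); np.save('p0.npy',p0)
print(p0)
lat=0.
for s in (.005,.010):
    hit=move_straight(p0c-s*ex+lat*ey,rate=.03,f_stop=15); f=fc(6,msg='%g %s'%(s,hit))-f0
    if hit: break
```

```text
30N t 14.31 tcp [ 0.5    -0.1569  0.052 ] Fx,y,z 0.06 -1.54 -0.37 T [-0.3356  0.0116 -0.1417] g 0.168
[ 0.5    -0.1569  0.052 ]
0.005 False t 14.72 tcp [ 0.4956 -0.1584  0.0521] Fx,y,z 3.88 -1.23 -0.86 T [-0.0521 -0.7632 -0.1397] g 0.163
0.01 False t 15.14 tcp [ 0.4908 -0.1601  0.052 ] Fx,y,z 4.44 -1.61 -0.35 T [-0.0177 -0.8956 -0.1473] g 0.168
```

Run:
```python
from h import *
f0=np.array([-.2,-.2,.2]); p0c=np.array([.5,-.1568,.052]); lat=-.0003
for s in (.014,.018,.022,.026,.030):
    hit=move_straight(p0c-s*ex+lat*ey,rate=.03,f_stop=12); f=fc(6,msg='%g %.4f %s'%(s,lat,hit))-f0
    if hit: break
    lat+=np.clip(.0003*f[1],-.0004,.0004)
p=np.array(state()['tcp_pos'])-np.load('p0.npy'); print('drawn',-p@ex,'lat',p@ey,p[2])
m,_=snap('wrist','pics/w7.png');snap('side','pics/d7.png');snap('scene','pics/s7.png')
np.save('wm7.npy',m,allow_pickle=True)
a=cv2.imread('pics/s7.png')[120:265,165:325]; b=cv2.imread('pics/d7.png')[130:270,180:320]
a=cv2.resize(a,None,fx=2.6,fy=2.6);b=cv2.resize(b,(380,380))
c=np.zeros((480,800,3),np.uint8);c[:a.shape[0],:a.shape[1]]=a;c[:b.shape[0],420:]=b
cv2.imwrite('pics/c7.png',c)
```

```text
0.014 -0.0003 False t 15.53 tcp [ 0.4872 -0.1618  0.052 ] Fx,y,z 5.06 -0.93 -0.50 T [ 0.1074 -0.9579 -0.0898] g 0.167
0.018 -0.0005 False t 15.91 tcp [ 0.4835 -0.1633  0.052 ] Fx,y,z 5.36 -0.75 -0.31 T [ 0.224  -1.0354 -0.0772] g 0.170
0.022 -0.0007 False t 16.29 tcp [ 0.48   -0.1647  0.052 ] Fx,y,z 5.60 -0.34 -0.33 T [ 0.3136 -1.0993 -0.024 ] g 0.168
0.026 -0.0007 False t 16.68 tcp [ 0.4763 -0.1662  0.052 ] Fx,y,z 6.23 -0.34 -0.32 T [ 0.3577 -1.1942 -0.0245] g 0.168
0.03 -0.0008 False t 17.06 tcp [ 0.4726 -0.1676  0.0521] Fx,y,z 6.61 -0.36 -0.83 T [ 0.4277 -1.2711 -0.0233] g 0.166
drawn 0.029397420270010157 lat -0.000563586978372011 1.4606807086120499e-05
```

View pics/c7.png

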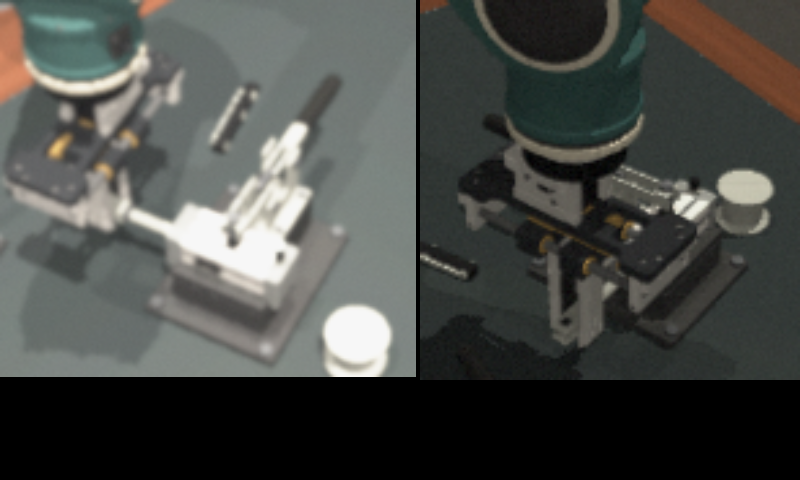

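View pics/w7.png

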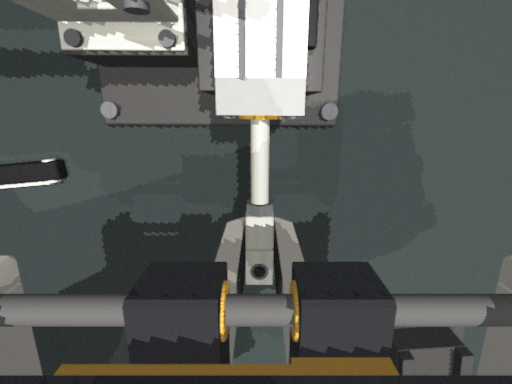

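The wrist view shows the fork's hole still at (259,271), the same as before the draw, so nothing slipped in the pads. TCP reads 29.4 mm, so I add the missing 0.6 mm. Then I check the barrel front with rays, against its earlier position (0.5408,-0.1421).

Run:
```python
from h import *
m7=np.load('wm7.npy',allow_pickle=True).item()
g=cv2.cvtColor(cv2.imread('pics/w7.png'),cv2.COLOR_BGR2GRAY); print(g[100:125,230])
c1,c2=plane('wrist',(214,114.5),.08,m7),plane('wrist',(305,114.5),.08,m7); c=(c1+c2)/2; print('front now',c,np.linalg.norm(c2-c1))
b=plane('wrist',(109,109),.012,m7);print('bolt',b,plane('wrist',(330,111),.012,m7))
p0c=np.array([.5,-.1568,.052])
hit=move_straight(p0c-.0307*ex-.0009*ey,rate=.01,f_stop=10); fc(msg=str(hit))
p=np.array(state()['tcp_pos'])-np.load('p0.npy'); print('drawn',-p@ex,'lat',p@ey,p[2])
```

```text
[227 226 227 227 227 226 228 228 228 226 227 227 228 229 211 131  68  95
 113  72  69  69  69  68  53]
front now [ 0.5408 -0.1417  0.08  ] 0.041376583498741605
bolt [ 0.5084 -0.0462  0.012 ] [ 0.5585 -0.1858  0.012 ]
False t 17.59 tcp [ 0.472  -0.1679  0.052 ] Fx,y,z 6.53 -0.12 -0.22 T [ 0.4637 -1.2787 -0.0034] g 0.168
drawn 0.03003537488514177 lat -0.000709293483794247 3.291941942080989e-05
```

Run:
```python
from h import *
sleep(1.0); fc(msg='hold')
p=np.array(state()['tcp_pos'])-np.load('p0.npy'); print('drawn',-p@ex)
m,im=snap('wrist','pics/w8.png'); snap('scene','pics/s8.png')
finish_job()
```

```text
hold t 18.73 tcp [ 0.472  -0.1679  0.052 ] Fx,y,z 6.60 -0.13 -0.56 T [ 0.4581 -1.2841 -0.0087] g 0.169
drawn 0.03003541138868738
the job is handed in; nothing more can be done
```

View pics/s8.png

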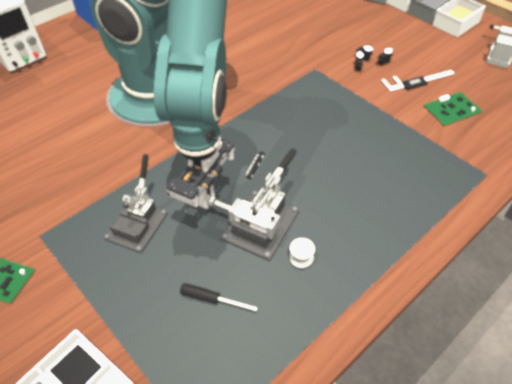

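I pushed the larger clamp's handle over to its hard stop, and it stayed down after I let go. I then gripped the fork, drew the rod out 30.0 mm, and handed the job in at about 19 s while still holding it.

**Last checks:**
- **Draw:** the arm's own position gave 30.0 mm, unchanged after a 1 s hold. The fork's hole stayed at the same wrist-image pixel, so it did not slip in the pads.
- **Forces:** the spring pull settled at about 6.6 N. The side force was about 1.3 N at the start of the draw, and I steered it down to about 0.1 N.
- **Cylinder:** the barrel front moved less than 0.5 mm between the pictures before and after the draw.
- **Other things:** in the last picture (s8.png) the handle is still down, and the screwdriver, spool, finger link and small clamp appear where they were.

**A check that disagreed:** the handle angle from the camera images came out at about 12° below level, where the stop should be at 3°. I took this as poor pixel picks on the black grip. For the lock I relied instead on the hard stop: 16 N more push moved the tool only 0.3 mm, at the height expected for the stop.

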